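# Set the iris damper of a fume inlet and start its fan

## Task

Set the suction of the round fume inlet: push the upright tab of its damper lever round, using the outside of the fingers and without gripping it, until the lever's pointer lines up with the small steel clip on the rim of the scale. Then, with the damper left at that setting, press the small start button on the switch box fully down and let it come up again; do not press the big stop button. Grip and lift nothing, do not shove the switch box about, and leave the other things on the bench where they are.

Things in the scene. Friction and masses are not known exactly. Their poses are not given: they have to be found in the camera images.
- ring_axis (a point): fume inlet: white round flange 232 mm across, 8 mm thick, screwed to the bench, with a scale of black lines on the robot's side and a grey box 54 mm tall behind. In its middle a round grille 110 mm across, 27 mm high, surrounded by the rotating dark damper ring (128 mm across, 20 mm high). This point lies on the ring's vertical turning axis, 40 mm above the bench
- ring (a joint): angle of the damper ring and its lever about the vertical axis, rad: 0 = shut end stop, 2.27 = open end stop, grows counter-clockwise seen from above. Friction holds it wherever it is left; pushing the tab takes about 2 N. At the start it stands 0.1 to 0.45 and always has to be pushed counter-clockwise, by about 0.55 to 1.8 rad, to reach the clip
- tab_middle (a point): middle of the upright steel tab on the damper lever, 80 mm from the ring's axis and 40 mm above the bench. The tab is a plate standing along the lever: 18 mm long radially, 8 mm thick in the direction of turning, its top 54 mm above the bench. All else of the ring, lever, grille, scale and clip is lower than 28 mm, so fingertips 30 to 45 mm above the bench meet nothing but the tab
- tab_shut_side: the leaf (4 mm thick half) of the tab on the clockwise side: push on this face to open the damper. Its origin lies on the ring's axis at bench level, not on the tab
- tab_open_side: the leaf (4 mm thick half) of the tab on the counter-clockwise side. Fingers pressing on both leaves at once count as gripping the tab. Its origin lies on the ring's axis at bench level, not on the tab
- pointer_tip (a point): tip of the narrow pointer at the outer end of the damper lever, 100 mm from the ring's axis, 16 mm above the bench; moves with the ring, straight outside the tab
- clip_mark (a point): the place just inside the set-point clip where the pointer tip belongs, 100 mm from the ring's axis, 16 mm above the bench. The clip is a small bright steel clip, 12 mm wide and 18 mm tall, fixed on the outer rim of the scale with a thin upright fin that points at the axis
- switch_box: loose grey switch box, 60 mm (x) by 124 mm (y) by 36 mm tall, 0.6 kg, with two round black buttons on top in steel collars; may be turned any way. Origin at the centre of its underside
- start (a joint): travel of the start button, m: 0 up, 0.006 fully down, spring returned, fully down takes 5 N
- start_top (a point): centre of the top of the start button, the smaller one (22 mm across), 58 mm above the bench when up, 10 mm above its steel collar (38 mm across); pressed straight down
- stop (a joint): travel of the stop button, m: 0 up, 0.006 fully down, spring returned
- stop_top (a point): centre of the top of the stop button, the bigger one (40 mm across, collar 56 mm), also 58 mm above the bench, 66 mm from the start button
- flux_jar: bystander: brown screw-top jar, 44 mm across, 47 mm tall; loose; origin at the centre of its underside
- tip_tinner: bystander: small round white tin, 38 mm across, 19 mm tall; loose; origin at the centre of its underside
- polyimide_tape: bystander: roll of amber tape lying flat, 60 mm across, 12 mm tall; loose; origin at the centre of its underside
- solder_spool: bystander: black spool of solder wire, about 82x54x40 mm; loose; origin at the centre of its underside
- tweezers_esd: bystander: black tweezers lying flat, 126 mm long along y, 9 mm tall; loose; origin at the centre of its underside

How it is judged:
On the way, in this order (a step that is already met when the one before it is completed fails the run):
1. the damper lever's pointer stands at the clip (horizontal distance between pointer_tip and clip_mark below 0.007 m), for 0.3 s.
2. the start button is pressed fully down, with the pointer still at the clip (horizontal distance between pointer_tip and clip_mark below 0.007 m and value of joint start above 0.0045 m), for 0.05 s.
At the end, for the whole second after the job is handed in: The pointer tip is within 7 mm (4 degrees) of the clip mark and still, the start button has been pressed and is up again, the stop button is up, and the switch box stands still and level (horizontal distance between pointer_tip and clip_mark below 0.007 m and velocity of joint ring between -0.02 and 0.02 rad/s and value of joint each of start, stop below 0.002 m and linear speed of switch_box below 0.01 m/s and angle between switch_box's own z axis and vertical below 0.05 rad); the robot touches nothing.
It fails at once if the start button is pressed before the pointer stands at the clip (not (horizontal distance between pointer_tip and clip_mark below 0.01 m) and value of joint start above 0.0045 m).
It fails at once if the stop button is pressed (value of joint stop above 0.003 m).
It fails at once if the tab is gripped between the fingers (contact force between the fingers and tab_shut_side above 2 N and contact force between the fingers and tab_open_side above 2 N).
It fails at once if the switch box is lifted, tipped or shoved more than 30 mm (height (world z) of switch_box above 0.012 m or angle between switch_box's own z axis and vertical above 0.15 rad or distance of switch_box from where it was at the start of the episode above 0.03 m).
It fails at once if a bystander is moved more than 25 mm (distance of any of flux_jar, tip_tinner, polyimide_tape, solder_spool, tweezers_esd from where it was at the start of the episode above 0.025 m).
It also fails if it takes over 51 s, if anything falls off the work surface, if the arm or the gripper's body presses on something with over 40 N, if the wrist force passes 120 N, or if a joint passes its speed limit or range.

## Robot

A 6-joint arm with a two-finger parallel gripper is mounted at the origin on a cart in front of the work surface, level with it; the furniture and walls round the work are solid. World frame = base frame: x ahead of the robot, y to its left, z up, the work surface at z = 0. Lengths are in m, angles in rad, forces in N, time in s.
With the tool pointing down it reaches from about 0.3 to 0.85 m from the base axis. Payload 5.4 kg.
Tool frame: the origin (TCP) lies on the centre line of the jaws, within the pads' length; the fingertips stand 14 mm ahead of it and the grasp point (between the pads) lies 5 mm behind it; z points along the fingers, y is the line along which they close (so a half turn about z gives the same grasp; the last joint's range is limited). The gripper opens to 85 mm and grips with 20 to 120 N. Pads are 22 mm wide; open, the fingers measure 114 mm over their backs; the gripper's body (76 mm by 85 mm) begins 54 mm behind the grasp point. The pads swing forward as they close: fully open they stand 13 mm farther back than shut.
Start: joints at [0.982, 0.158, 1.597, -0, 1.386, -0.21], TCP at [0.213, 0.534, 0.245] pointing down, gripper open.
Joint ranges: [-2.91, 2.91], [-0.94, 2.29], [0.18, 2.7], [-1.29, 4.43], [0.17, 2.64], [-3, 3]. Speed limits (rad/s): [2.57, 2.57, 3.14, 3.14, 3.14, 3.14].

## Interface

Orientations are given as a unit quaternion [w, x, y, z].
In Python, from workcell import state, eyes, ctrl gives the robot as it stands.
- The arm moves only by the tool servo_tool, never from a script. Its argument "plan" is a list of rows, each an object of numbers: "dx", "dy", "dz": the shift along the tool's x, y, z in cm; "twist": the turn about the tool's z in degrees; "claw": the finger opening in cm, from 0 to 8.54. A call has 1 to 8 rows; each row shifts and turns the commanded pose from where the row before left it, along the tool's axes as they then stand; what a row does not reach is not made up. A row lasts 1/8 s, in which the tool goes at most 62.5 mm and 10.7 degrees, less where a joint would pass 70% of its speed; a pose out of reach is approached as far as the arm can. A call is refused whole if a number of a shift passes 6.25 or a number of a turn 10.7, either way. A call with a gripper value outside its range is refused whole. The fingers move at their own pace and stop on an object; "grip_force" is the grip in N (left out, the last holds). Time passes only in rows, so rows that do not move let the fingers close. It gives the time, the measured TCP pose, the force, the opening and the grip force at its end, in the units of the state.
- state(): the state, without advancing time (a new reading comes with each control period).
- eyes.snapshot(name): name is "side" or "top" or "wrist"; returns the picture (420x560x3 uint8, red, green, blue); there is no depth.
- eyes.calibration(name): a dict with "fx", "fy", "cx", "cy" (pixels), "k1" (the pictures are not rectified: a ray, as slopes to the right and down, at radius r is drawn at 1 + k1 r^2 times it, then the intrinsics apply), "view" (4x4, takes a point from world to camera coordinates). Camera axes: x right, y up, looking along -z (the intrinsics and any distortion apply to the point x, -y, -z); pixel columns grow to the right and rows downward; lengths in m; the calibration is good to about 2 mm. A picture is of the moment at which its call begins: read the wrist's pose just before it. calibration takes no time and is no camera call; for the wrist camera it gives the pose at the moment of the call.
- ctrl.sign_off(): hands the job in; it is judged then, once.
The state is a dict: "t": time; "joint_pos": joint angles; "joint_velocities": joint speeds; "tau": joint torques, N m; "eef_pos": TCP position; "orientation": TCP orientation; "force": force on the tool from outside, world axes, zero at the start; "moment": the same for the moment, N m; "opening": opening from 0.0 (shut) to 1.0 (fully open); "grasp_force": force on a finger pad.
Only numpy, scipy, OpenCV 4.12 (cv2) and the standard library are available. Lean on these libraries where they do the work, as an engineer would, in place of code of your own. Each camera call takes 0.05 s, during which the arm holds its last target. There are 200 camera calls.

## Working session

There is one attempt and no reset: what is moved stays moved. The work goes in short steps, Python scripts to look and compute and a tool call to move; the robot and the scene stay as the last step left them, time stands still between calls to the robot, and variables do not carry over. Pictures are saved under pics/ and viewed, at most 10 in all, crops included, and the job is handed in when it is done.

Besides the shell and the picture viewer there is one more tool, called after ">>>" as name(argument=value, ...), one argument or row to a line, values as JSON. servo_tool: Moves the arm, as the interface text tells. Its arguments: {"type":"object","properties":{"plan":{"type":"array"},"grip_force":{"type":"number"}},"required":["plan"]}

```bash
mkdir -p pics
cat > h.py <<'E'
import numpy as np, cv2
from workcell import state, eyes, ctrl
def snap(n,f):
    c=eyes.calibration(n); im=eyes.snapshot(n); cv2.imwrite(f'pics/{f}.png',im[:,:,::-1]); np.save(f'pics/{f}.npy',c,allow_pickle=True); return im
def cal(f): return np.load(f'pics/{f}.npy',allow_pickle=True).item()
def ray(c,u,v):
    K=np.array([[c['fx'],0,c['cx']],[0,c['fy'],c['cy']],[0,0,1.]])
    p=cv2.undistortPoints(np.array([[[u,v]]],float),K,np.array([c['k1'],0,0,0,0.]))[0,0]
    V=np.array(c['view']); R=V[:3,:3]; o=-R.T@V[:3,3]
    return o,R.T@np.array([p[0],-p[1],-1.])
def onz(c,u,v,z):
    o,d=ray(c,u,v); return o+d*(z-o[2])/d[2]
E
python3 - <<'E'
from h import *
a=snap('top','top0'); b=snap('side','side0')
s=state(); print(s['t'],s['eef_pos'],s['orientation'],s['opening'],s['force'])
for n in('top','side'):
    c=cal(n+'0');V=np.array(c['view']);print(n,-V[:3,:3].T@V[:3,3])
E
```

```text
0.1 [0.21235616 0.53376007 0.24436554] [-3.43554003e-04  1.88248192e-01  9.82121074e-01 -8.34880422e-04] 1.0039717000578858 [ 0.13182314 -0.97042613 -0.06347747]
top [ 0.21433215 -0.01756147  1.51387639]
side [-0.31083323  1.13584067  0.60677572]
```

View pics/top0.png

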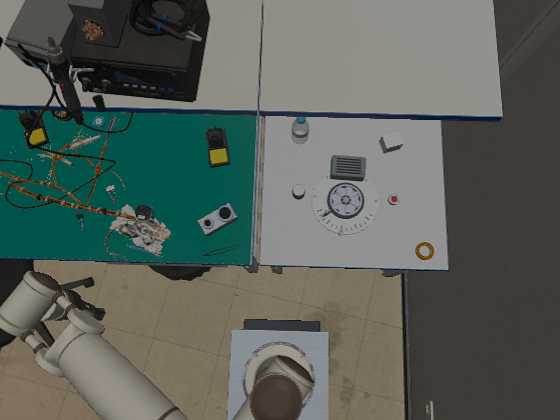

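View pics/side0.png

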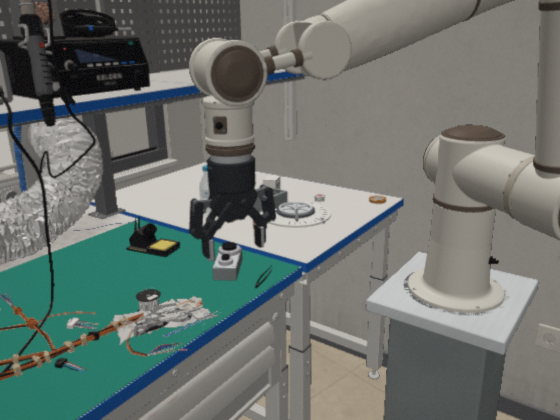

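The top picture shows the flange at about (346,200), the switch box at about (217,218) with the start button at (207,223) and stop at (224,212), and the bystanders around them. I'll enlarge both.

Run:
```python
from h import *
im=cv2.imread('pics/top0.png')
a=cv2.resize(im[160:245,300:395],None,fx=6,fy=6,interpolation=cv2.INTER_CUBIC)
b=cv2.resize(im[195:265,190:245],None,fx=4,fy=4,interpolation=cv2.INTER_CUBIC)
o=np.zeros((510,800,3),np.uint8);o[:510,:570]=a;o[:280,575:795]=b
cv2.imwrite('pics/crop0.png',o)
c=cal('top0')
for n,u,v,z in[('axis',346,200,.027),('start',207.5,222.5,.058),('stop',224,212,.058),('tweez',222,250,0),('jar',299,191,.047),('tin',394,199,.019),('tape',425,251,.01),('spool',391,142,.04)]: print(n,onz(c,u,v,z).round(3))
```

```text
axis [ 0.586 -0.214  0.027]
start [0.489 0.247 0.058]
stop [0.526 0.195 0.058]
tweez [0.407 0.203 0.   ]
jar [ 0.608 -0.053  0.047]
tin [ 0.596 -0.379  0.019]
tape [ 0.421 -0.481  0.01 ]
spool [ 0.794 -0.369  0.04 ]
```

View pics/crop0.png

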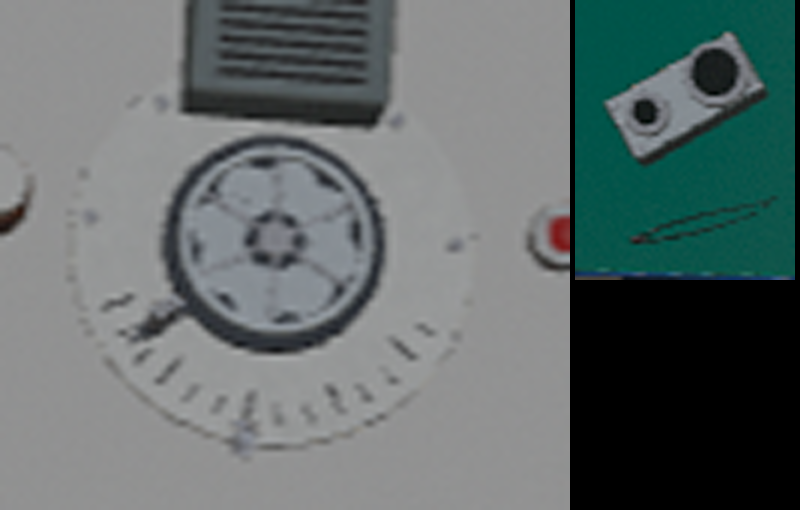

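Crop: the axis is at crop (275,240), the tab at (150,323), about 123.6° in world, and the clip at (243,438), about 171°. So the tab needs roughly 0.8 rad CCW. I'm moving over now with the fingers shut.

>>> servo_tool(
  plan=[
    {"dx": -4.4, "dy": -3.7, "claw": 0},
    {"dx": -4.4, "dy": -3.7, "claw": 0},
    {"dx": -4.4, "dy": -3.7, "claw": 0},
    {"dx": -4.4, "dy": -3.7, "claw": 0},
    {"dx": -4.4, "dy": -3.7, "claw": 0},
    {"dx": -4.4, "dy": -3.7, "claw": 0},
    {"dx": -4.4, "dy": -3.7, "claw": 0},
    {"dx": -4.4, "dy": -3.7, "claw": 0},
  ],
)

```text
validation failed for argument at $.pl...
```

>>> servo_tool(
  plan=[
    {"dx": -4.4, "dy": -3.7, "dz": 0, "twist": 0, "claw": 0},
    {"dx": -4.4, "dy": -3.7, "dz": 0, "twist": 0, "claw": 0},
    {"dx": -4.4, "dy": -3.7, "dz": 0, "twist": 0, "claw": 0},
    {"dx": -4.4, "dy": -3.7, "dz": 0, "twist": 0, "claw": 0},
    {"dx": -4.4, "dy": -3.7, "dz": 0, "twist": 0, "claw": 0},
    {"dx": -4.4, "dy": -3.7, "dz": 0, "twist": 0, "claw": 0},
    {"dx": -4.4, "dy": -3.7, "dz": 0, "twist": 0, "claw": 0},
    {"dx": -4.4, "dy": -3.7, "dz": 0, "twist": 0, "claw": 0},
  ],
)

```text
t: 1.1
eef_pos: [0.4306, 0.1273, 0.2451]
orientation: [-0.0, 0.188, 0.982, 0.0]
force: [1.3, 0.7, 0.4]
opening: 0.001
grasp_force: 0.0
```

>>> servo_tool(
  plan=[
    {"dx": -4.4, "dy": -3.7, "dz": 0, "twist": 0, "claw": 0},
    {"dx": -4.4, "dy": -3.7, "dz": 0, "twist": 0, "claw": 0},
    {"dx": -4.4, "dy": -3.7, "dz": 0, "twist": 0, "claw": 0},
    {"dx": -4.4, "dy": -3.7, "dz": 0, "twist": 0, "claw": 0},
    {"dx": -4.0, "dy": -3.5, "dz": 0, "twist": 0, "claw": 0},
    {"dx": 0, "dy": 0, "dz": 0, "twist": 10.6, "claw": 0},
    {"dx": 0, "dy": 0, "dz": 0, "twist": 10.6, "claw": 0},
    {"dx": 0, "dy": 0, "dz": 0, "twist": 10.6, "claw": 0},
  ],
)

```text
t: 2.1
eef_pos: [0.5629, -0.121, 0.2446]
orientation: [-0.001, 0.453, 0.892, -0.0]
force: [-0.1, 0.1, 0.0]
opening: -0.001
grasp_force: 0.0
```

Run:
```python
from h import *
snap('wrist','w1'); s=state(); print(s['t'],s['eef_pos'],s['orientation'],s['joint_pos'])
```

```text
2.15 [ 0.5629313  -0.12087545  0.24463198] [-6.49698074e-04  4.55373214e-01  8.90300405e-01 -4.04608491e-05] [-4.21286998e-01  1.61825188e-01  1.59448577e+00 -1.41588062e-05
  1.38658353e+00 -1.04649777e+00]
```

View pics/w1.png

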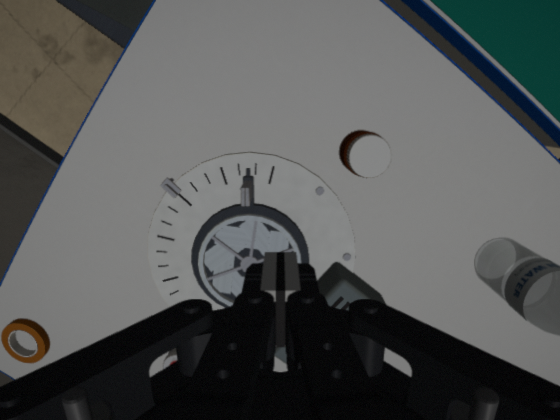

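The wrist picture shows the lever with its tab at about (248,190), the clip at about (172,187), the ring hub near (250,260) and the jar at (368,156). I'll turn these into world points.

Run:
```python
from h import *
c=cal('w1'); V=np.array(c['view']); print('cam',(-V[:3,:3].T@V[:3,3]).round(3))
for n,u,v,z in[('hub',250,262,.027),('ptr',248,169,.016),('tabtop',247,185,.054),('clip',172,187,.018),('clip2',182,197,.014),('jar',374,158,.047)]: print(n,onz(c,u,v,z).round(4))
# flange ellipse from left/right edges
for u,v in[(248,152),(148,243),(357,240),(180,183),(330,180)]: print(onz(c,u,v,.008).round(4))
im=cv2.imread('pics/w1.png'); cv2.imwrite('pics/crop1.png',cv2.resize(im[145:275,140:300],None,fx=4.6,fy=4.6,interpolation=cv2.INTER_CUBIC))
```

```text
cam [ 0.522 -0.067  0.373]
hub [ 0.5865 -0.2095  0.027 ]
ptr [ 0.5291 -0.1322  0.016 ]
tabtop [ 0.536  -0.1378  0.054 ]
clip [ 0.4767 -0.1927  0.018 ]
clip2 [ 0.4902 -0.1969  0.014 ]
jar [ 0.6156 -0.0501  0.047 ]
[ 0.5193 -0.1194  0.008 ]
[ 0.4865 -0.2658  0.008 ]
[ 0.6693 -0.1275  0.008 ]
[ 0.48   -0.1876  0.008 ]
[ 0.6044 -0.0929  0.008 ]
```

View pics/crop1.png

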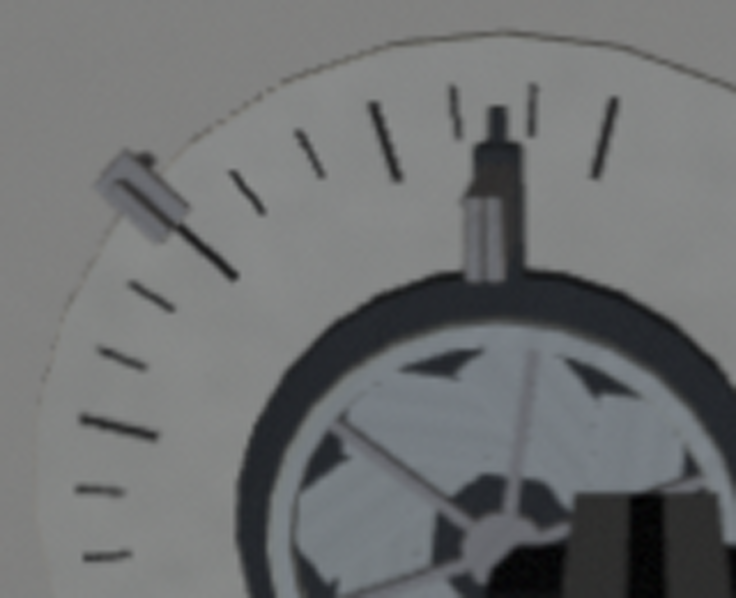

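Crop readings: pointer tip (498,107), tab top centre (486,240), hub (505,545), clip scale line (180,225) to (235,278). Converting these to angles.

Run:
```python
from h import *
c=cal('w1')
f=lambda u,v,z:onz(c,140+u/4.6,145+v/4.6,z)[:2]
P=f(498,107,.016);T=f(486,240,.054);H=f(505,545,.027);L1=f(180,225,.008);L2=f(235,278,.008);C=f(118,180,.018)
# circle fit of flange rim z=.008
rim=np.array([f(u,v,.008) for u,v in[(505,32),(395,45),(610,45),(285,80),(60,310),(42,400)]])
A=np.c_[2*rim,np.ones(len(rim))];s=np.linalg.lstsq(A,(rim**2).sum(1),rcond=None)[0]
print('rim',s[:2],np.sqrt(s[2]+s[:2]@s[:2]),'hub',H)
for n,q in[('P',P),('T',T),('L1',L1),('L2',L2),('C',C)]:
    for o in(H,s[:2]): d=q-o; print(n,q.round(4),np.linalg.norm(d).round(4),np.degrees(np.arctan2(d[1],d[0])).round(1))
d=L1-L2;print('line dir',np.degrees(np.arctan2(d[1],d[0])))
```

```text
rim [ 0.58593536 -0.21161472] 0.11370217832169531 hub [ 0.58726455 -0.21106435]
P [ 0.5289 -0.1314] 0.0988 126.3
P [ 0.5289 -0.1314] 0.0984 125.4
T [ 0.5415 -0.1479] 0.078 125.9
T [ 0.5415 -0.1479] 0.0777 124.9
L1 [ 0.4855 -0.1981] 0.1026 172.7
L1 [ 0.4855 -0.1981] 0.1014 172.3
L2 [ 0.5025 -0.2012] 0.0854 173.4
L2 [ 0.5025 -0.2012] 0.0841 172.9
C [ 0.4698 -0.194 ] 0.1187 171.7
C [ 0.4698 -0.194 ] 0.1175 171.4
line dir 169.64790133074447
```

>>> servo_tool(
  plan=[
    {"dx": -0.8, "dy": 0.2, "dz": 3.0, "twist": 0, "claw": 0},
    {"dx": 0, "dy": 0, "dz": 4.5, "twist": 0, "claw": 0},
    {"dx": 0, "dy": 0, "dz": 4.5, "twist": 0, "claw": 0},
    {"dx": 0, "dy": 0, "dz": 4.0, "twist": 0, "claw": 0},
    {"dx": 0, "dy": 0, "dz": 2.3, "twist": 0, "claw": 0},
    {"dx": 0, "dy": 0, "dz": 1.0, "twist": 0, "claw": 0},
    {"dx": 0, "dy": 0, "dz": 0, "twist": 0, "claw": 0},
  ],
)

```text
t: 3.02
eef_pos: [0.5694, -0.126, 0.052]
orientation: [-0.0, 0.45, 0.893, -0.0]
force: [0.2, 0.3, 0.9]
opening: -0.001
grasp_force: 0.0
```

Run:
```python
from h import *
snap('wrist','w2'); s=state(); print(s['t'],s['eef_pos'],s['orientation'],s['force'])
```

```text
3.075 [ 0.57007749 -0.12629346  0.05298664] [4.72596433e-04 4.49735163e-01 8.93161833e-01 2.04311304e-05] [ 0.17721808 -0.11913003  0.66562993]
```

View pics/w2.png

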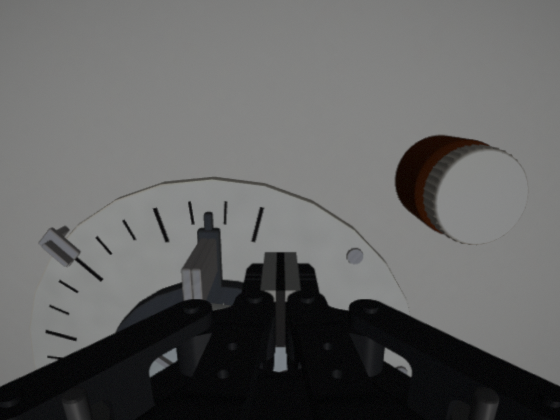

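The pointer is now at (208,215) with the shut fingers clear on its clockwise side. I'm pushing along the arc and stopping short of the clip.

>>> servo_tool(
  plan=[
    {"dx": 0, "dy": -0.8, "dz": 0, "twist": 0, "claw": 0},
    {"dx": 0, "dy": -0.8, "dz": 0, "twist": 0, "claw": 0},
    {"dx": 0.11, "dy": -0.6, "dz": 0, "twist": -4.3, "claw": 0},
    {"dx": 0.11, "dy": -0.6, "dz": 0, "twist": -4.3, "claw": 0},
    {"dx": 0.11, "dy": -0.6, "dz": 0, "twist": -4.3, "claw": 0},
    {"dx": 0.11, "dy": -0.6, "dz": 0, "twist": -4.3, "claw": 0},
    {"dx": 0.11, "dy": -0.6, "dz": 0, "twist": -4.3, "claw": 0},
    {"dx": 0.11, "dy": -0.6, "dz": 0, "twist": -4.3, "claw": 0},
  ],
)

```text
t: 4.08
eef_pos: [0.5275, -0.1575, 0.053]
orientation: [0.0, 0.238, 0.971, 0.0]
force: [0.4, 2.5, 2.0]
opening: -0.003
grasp_force: 1.1
```

>>> servo_tool(
  plan=[
    {"dx": 0.11, "dy": -0.6, "dz": 0, "twist": -4.3, "claw": 0},
    {"dx": 0.11, "dy": -0.6, "dz": 0, "twist": -4.3, "claw": 0},
    {"dx": 0, "dy": 0, "dz": 0, "twist": 0, "claw": 0},
  ],
)

```text
t: 4.45
eef_pos: [0.5203, -0.1678, 0.0528]
orientation: [0.0, 0.167, 0.986, -0.0]
force: [0.2, 0.2, 0.1]
opening: 0.004
grasp_force: 0.0
```

Run:
```python
from h import *
snap('wrist','w3'); s=state(); print(s['t'],s['eef_pos'],s['orientation'],s['force'])
q=s['orientation'];th=2*np.degrees(np.arctan2(q[2],q[1]));d=np.array(s['eef_pos'][:2])-[.5868,-.2115]
r=np.radians(th);print('x angle',th,'radial',d@[np.cos(r),np.sin(r)],'tang',d@[-np.sin(r),np.cos(r)])
```

```text
4.5 [ 0.5204698  -0.16772001  0.05271578] [ 3.52452871e-04  1.66855972e-01  9.85981191e-01 -2.25217403e-04] [-0.35345638  0.07286631  0.91167005]
x angle 160.78986099266143 radial 0.07704190475094157 tang -0.01951736926008168
```

View pics/w3.png

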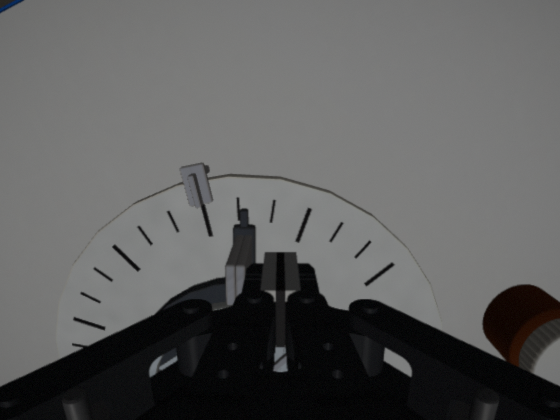

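The pointer tip is now at (244,210) and the clip's scale line runs from (202,205) to (210,235). Working out the remaining angle.

Run:
```python
from h import *
c=cal('w3');O=np.array([.5868,-.2115])
for n,u,v,z in[('P',244,210,.016),('P2',244,224,.016),('L1',202.5,207,.008),('L2',210,235,.008),('fin',196,178,.018)]:
    q=onz(c,u,v,z)[:2];d=q-O;print(n,q.round(4),np.linalg.norm(d).round(4),np.degrees(np.arctan2(d[1],d[0])).round(1))
```

```text
P [ 0.4931 -0.178 ] 0.0995 160.3
P2 [ 0.4997 -0.1804] 0.0925 160.4
L1 [ 0.4866 -0.1987] 0.101 172.7
L2 [ 0.5017 -0.2008] 0.0858 172.8
fin [ 0.4709 -0.1932] 0.1173 171.0
```

>>> servo_tool(
  plan=[
    {"dx": 0.12, "dy": -0.56, "dz": 0, "twist": -4, "claw": 0},
    {"dx": 0.12, "dy": -0.56, "dz": 0, "twist": -4, "claw": 0},
    {"dx": 0.1, "dy": -0.42, "dz": 0, "twist": -3, "claw": 0},
    {"dx": 0.04, "dy": -0.18, "dz": 0, "twist": -1.2, "claw": 0},
    {"dx": 0, "dy": 0, "dz": 0, "twist": 0, "claw": 0},
  ],
)

```text
t: 5.12
eef_pos: [0.5126, -0.183, 0.0525]
orientation: [0.0, 0.061, 0.998, -0.0]
force: [-0.2, 0.6, 0.1]
opening: -0.001
grasp_force: 0.3
```

Run:
```python
from h import *
snap('wrist','w4'); s=state(); print(s['t'],s['eef_pos'],s['orientation'],s['force'])
im=cv2.imread('pics/w4.png'); cv2.imwrite('pics/crop4.png',cv2.resize(im[150:270,160:320],None,fx=4,fy=4,interpolation=cv2.INTER_CUBIC))
```

```text
5.175 [ 0.51258005 -0.18300456  0.05237986] [ 6.57842146e-05  6.06449111e-02  9.98159387e-01 -1.70131442e-04] [-0.03264912  1.50433918  0.38644537]
```

View pics/crop4.png

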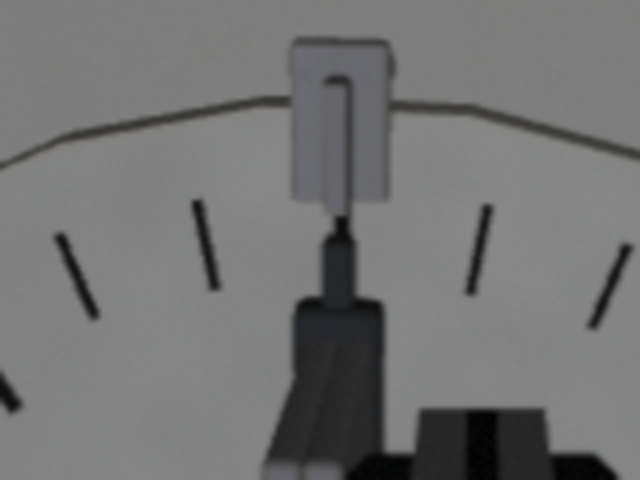

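In the crop the pointer tip (339,237) meets the clip's line (342,225), so they are lined up. I'm backing off, rising and crossing to the switch box.

>>> servo_tool(
  plan=[
    {"dx": 0, "dy": 1.0, "dz": 0, "twist": 0, "claw": 0},
    {"dx": 0, "dy": 1.0, "dz": 0, "twist": 0, "claw": 0},
    {"dx": 0, "dy": 0, "dz": -5, "twist": 0, "claw": 0},
    {"dx": 0, "dy": 0, "dz": -5, "twist": 0, "claw": 0},
    {"dx": 0, "dy": 0, "dz": -5, "twist": 0, "claw": 0},
    {"dx": 0, "dy": 5.5, "dz": 0, "twist": 0, "claw": 0},
    {"dx": 0, "dy": 5.5, "dz": 0, "twist": 0, "claw": 0},
    {"dx": 0, "dy": 5.5, "dz": 0, "twist": 0, "claw": 0},
  ],
)

```text
t: 6.18
eef_pos: [0.5346, 0.003, 0.2024]
orientation: [0.0, 0.06, 0.998, -0.0]
force: [-0.3, -0.3, -0.8]
opening: 0.003
grasp_force: 0.0
```

>>> servo_tool(
  plan=[
    {"dx": 0, "dy": 5.5, "dz": 0, "twist": 0, "claw": 0},
    {"dx": 0, "dy": 5.5, "dz": 0, "twist": 0, "claw": 0},
    {"dx": 0, "dy": 5.5, "dz": 0, "twist": 0, "claw": 0},
    {"dx": 0, "dy": 5.5, "dz": 0, "twist": 0, "claw": 0},
    {"dx": 0, "dy": 0, "dz": 0, "twist": 0, "claw": 0},
  ],
)

```text
t: 6.8
eef_pos: [0.5602, 0.2232, 0.2019]
orientation: [-0.0, 0.058, 0.998, 0.0]
force: [0.0, -0.7, -0.2]
opening: -0.001
grasp_force: 0.0
```

Run:
```python
from h import *
snap('wrist','w5'); s=state(); print(s['t'],s['eef_pos'],s['orientation'],s['force'])
```

```text
6.85 [0.56040183 0.22119658 0.20186501] [-3.21976694e-04  5.84733273e-02  9.98288895e-01 -2.19931415e-04] [ 0.22340232 -0.24631577  0.79471763]
```

View pics/w5.png

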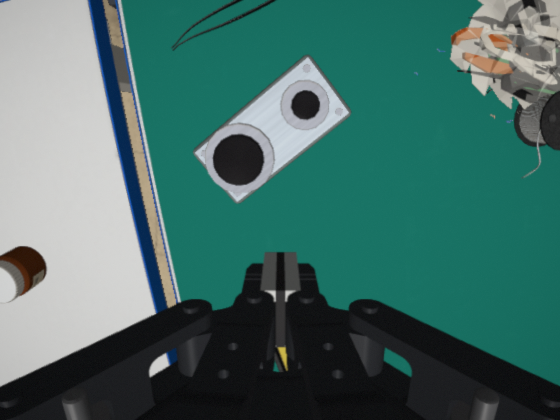

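The start button is at (306,104) and the stop button at (238,159). I'm refining both by dark blobs.

Run:
```python
from h import *
c=cal('w5');g=cv2.imread('pics/w5.png',0)
m=(g<60).astype(np.uint8);n,l,st,ce=cv2.connectedComponentsWithStats(m[60:200,190:350].copy())
s=state();q=s['orientation'];th=2*np.arctan2(q[2],q[1]);X=np.array([np.cos(th),np.sin(th)]);Y=np.array([np.sin(th),-np.cos(th)])
for i in range(1,n):
    if st[i,4]>200:
        u,v=ce[i]+[190,60];p=onz(c,u,v,.058);d=p[:2]-s['eef_pos'][:2];print(st[i,4],u,v,p.round(4),'dx',d@X*100,'dy',d@Y*100)
print(s['eef_pos'],np.degrees(th))
```

```text
606 305.08910891089107 104.493399339934 [0.4894 0.2489 0.058 ] dx 7.37591619382671 dy 1.9185846382199612
1958 238.0347293156282 159.21501532175688 [0.5237 0.1942 0.058 ] dx 3.329296051513057 dy -3.113679751871034
[0.56040183 0.22119658 0.20186501] 173.29562552132765
```

>>> servo_tool(
  plan=[
    {"dx": 3.7, "dy": 0.9, "dz": 0, "twist": 0, "claw": 0},
    {"dx": 3.7, "dy": 0.9, "dz": 0, "twist": 0, "claw": 0},
    {"dx": 0, "dy": 0, "dz": 4, "twist": 0, "claw": 0},
    {"dx": 0, "dy": 0, "dz": 4, "twist": 0, "claw": 0},
    {"dx": 0, "dy": 0, "dz": 3, "twist": 0, "claw": 0},
    {"dx": 0, "dy": 0, "dz": 1, "twist": 0, "claw": 0},
    {"dx": 0, "dy": 0, "dz": 0, "twist": 0, "claw": 0},
  ],
)

```text
t: 7.72
eef_pos: [0.4898, 0.2454, 0.0823]
orientation: [-0.0, 0.061, 0.998, -0.0]
force: [-0.3, -0.1, 0.6]
opening: 0.003
grasp_force: 0.0
```

>>> servo_tool(
  plan=[
    {"dx": 0, "dy": 0.3, "dz": 0, "twist": 0, "claw": 0},
    {"dx": 0, "dy": 0, "dz": 0.7, "twist": 0, "claw": 0},
    {"dx": 0, "dy": 0, "dz": 0.4, "twist": 0, "claw": 0},
    {"dx": 0, "dy": 0, "dz": 0.3, "twist": 0, "claw": 0},
    {"dx": 0, "dy": 0, "dz": 0.2, "twist": 0, "claw": 0},
    {"dx": 0, "dy": 0, "dz": 0, "twist": 0, "claw": 0},
  ],
)

```text
t: 8.48
eef_pos: [0.4905, 0.249, 0.0666]
orientation: [0.0, 0.06, 0.998, 0.0]
force: [-0.9, 0.8, 4.6]
opening: 0.006
grasp_force: 2.2
```

>>> servo_tool(
  plan=[
    {"dx": 0, "dy": 0, "dz": 0.15, "twist": 0, "claw": 0},
    {"dx": 0, "dy": 0, "dz": 0, "twist": 0, "claw": 0},
  ],
)

```text
t: 8.72
eef_pos: [0.4905, 0.249, 0.0659]
orientation: [0.0, 0.06, 0.998, 0.0]
force: [-3.6, -1.2, 10.7]
opening: 0.001
grasp_force: 5.5
```

The force jumped to 10.7 N, so the button is at its stop. I'm releasing it and backing away.

>>> servo_tool(
  plan=[
    {"dx": 0, "dy": 0, "dz": -0.5, "twist": 0, "claw": 0},
    {"dx": 0, "dy": 0, "dz": -1.5, "twist": 0, "claw": 0},
    {"dx": 0, "dy": 0, "dz": -4, "twist": 0, "claw": 0},
    {"dx": 0, "dy": 0, "dz": -5, "twist": 0, "claw": 0},
    {"dx": -5, "dy": 0, "dz": -2, "twist": 0, "claw": 0},
    {"dx": -4, "dy": 0, "dz": 0, "twist": 0, "claw": 0},
    {"dx": 0, "dy": 0, "dz": 0, "twist": 0, "claw": 0},
    {"dx": 0, "dy": 0, "dz": 0, "twist": 0, "claw": 0},
  ],
)

```text
t: 9.72
eef_pos: [0.5786, 0.2381, 0.1943]
orientation: [-0.001, 0.06, 0.998, -0.0]
force: [-0.5, 0.4, 0.0]
opening: 0.0
grasp_force: 0.0
```

Run:
```python
from h import *
snap('top','top9'); im=cv2.imread('pics/top9.png')
a=cv2.resize(im[160:245,300:395],None,fx=6,fy=6,interpolation=cv2.INTER_CUBIC)
b=cv2.resize(im[195:265,190:245],None,fx=4,fy=4,interpolation=cv2.INTER_CUBIC)
o=np.zeros((510,800,3),np.uint8);o[:510,:570]=a;o[:280,575:795]=b
cv2.imwrite('pics/crop9.png',o)
```

```text
(no output)
```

View pics/crop9.png

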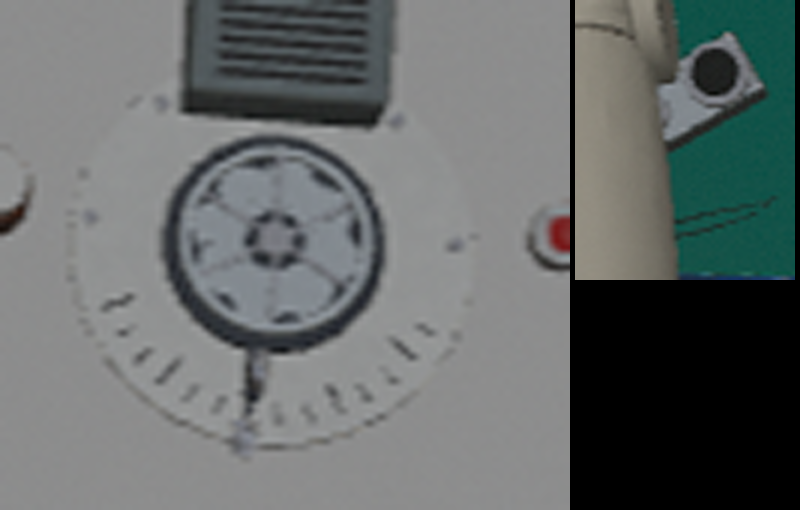

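The pointer (252,405) still points straight at the clip (243,438), the switch box hasn't moved, and the tool is clear of everything. I'm handing in.

```bash
python3 -c "
from h import *
print(ctrl.sign_off())"
```

```text
the job is handed in; nothing more can be done
None
```

The job is handed in: the damper pointer lines up with the clip, the start button was pressed to its stop and released, the arm is clear, and the last picture showed nothing moved where it could be seen (the arm hid the start button); sign-off returned no verdict.

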